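# Seat the filter cell on the photometer and hold it home

## Task

Pull the photometer's locking slide out to its stop by its upright black knob, and leave it out. Then turn the knurled filter cell standing on the port until its hidden keyways drop over the pins, push it fully home onto the housing against the port's spring, and finish while still holding it pushed home with the gripper: do not let go. Leave the bottle, the beaker and the tube rack alone.

Things in the scene. Friction and masses are not known exactly. Their poses are not given: they have to be found in the camera images.
- photometer: White bench instrument fixed to the bench, 230 mm (its x) by 160 mm (its y) by 50 mm high; origin at the centre of its underside. Its -x end carries the slide knob, its +x end the port. Its flat top is at z = 50 mm.
- seat (a point): Centre of the port on the housing's flat top (50 mm above the bench, 50 mm towards the housing's +x from its centre), axes as the housing's. A fixed steel spigot 30 mm across and 24 mm high stands here. Three radial pins 5 mm thick stick out 5 mm from it at 0, 120 and 240 degrees from the seat's x axis, tops 12 mm above the seat. The cell hides them.
- cell: Filter cell: loose dark round collar, closed top, 46 mm high, about 0.16 kg; origin at the centre of its open underside, z up. Starts upright on the spigot (bore 31.6 mm), underside resting on the pins 12 mm above the seat. Inside are 3 upright keyways 9 mm wide at 0, 120, 240 degrees from its own x axis, not seen from outside. Home: underside on the seat, 12 mm lower. Skirt 48 mm across.
- slide (a joint): Travel of the locking slide (m): 0 in, 0.035 out at its stop, along the housing's -x. Starts at 0 to 0.008. A spring draws it in with 2 to 4 N, a 6 N friction brake holds it where it is left, so pulling takes 8 to 10 N. While in, its flat fork (top 6.5 mm above the seat) lies under the cell's rim and keeps the cell from going home.
- slide_knob (a point): Grip point of the slide's black upright knob, on its axis 30 mm above the housing's top; moves with the slide. The knob is a cylinder 16 mm in diameter, its top 16 mm above this point, its foot 23.5 mm below it on the flat slide bar; 72 mm from the port's axis when the slide is in.
- reagent: White plastic bottle, 56 mm in diameter, 130 mm high, origin at the centre of its underside. Bystander.
- beaker: Glass beaker, 70 mm in diameter, 85 mm high, origin at the centre of its underside. Bystander.
- tube_rack: Blue rack of capped tubes, 100 by 190 mm, 76 mm high, origin at the centre of its underside. Bystander.
- plunger (a joint): Travel down (m) of the 12 mm brass sprung plunger in the spigot's top, hidden under the cell: 0 up (top 39 mm above the seat), 0.011 when the cell is home. It meets the cell's closed top once the cell has sunk 1 mm and pushes it up with about 1 N at first, 11 N at home: a cell that is let go rises again.
- cell_grip (a point): Centre of the cell's knurled grip band, 37 mm above the cell's origin, axes as the cell's: 50 mm across, 18 mm high, up to the flat top with a glass window. Keyways match the pins when the cell's yaw equals the seat's plus any third of a turn, within about 6 degrees. It starts 25 to 95 degrees from a match and may be turned either way.

How it is judged (in metres and radians):
On the way, in this order (a step that is already met when the one before it is completed fails the run):
1. the slide is pulled out to its stop (at least 32 mm) (value of joint slide above 0.032 m), for 0.2 s.
2. with the slide still out, the cell has dropped over the pins and is home on the seat (z of cell in the frame of seat below 0.0025 m and horizontal distance between cell and seat below 0.003 m and value of joint slide above 0.03 m), for 0.2 s.
At the end, for the whole second after the job is handed in: The slide is still out (at least 30 mm of 35), and the cell is at rest on the port, upright within 4 degrees, centred within 3 mm, its underside within 2.5 mm of the seat, with the gripper's fingers still on it (more than 2 N) holding it down against the spring (all of step 2 and z of cell in the frame of seat above -0.003 m and angle between cell's own z axis and vertical below 0.07 rad and contact force between the fingers and cell above 2 N and linear speed of cell below 0.02 m/s); the arm keeps its last pose, push and grip.
It fails at once if the bottle is moved more than 25 mm or tipped (distance of reagent from where it was at the start of the episode above 0.025 m or angle between reagent's own z axis and vertical above 0.4 rad).
It fails at once if the beaker is moved more than 25 mm or tipped (distance of beaker from where it was at the start of the episode above 0.025 m or angle between beaker's own z axis and vertical above 0.4 rad).
It fails at once if the tube rack is moved more than 25 mm or tipped (distance of tube_rack from where it was at the start of the episode above 0.025 m or angle between tube_rack's own z axis and vertical above 0.4 rad).
It also fails if it takes over 45 s, if anything falls off the work surface, if the arm or the gripper's body presses on something with over 40 N, if the wrist force passes 120 N, or if a joint passes its speed limit or range.

## Robot

A 7-joint arm with a two-finger parallel gripper is mounted at the origin on the work surface. World frame = base frame: x ahead of the robot, y to its left, z up, the work surface at z = 0. Lengths are in m, angles in degrees, forces in N, time in s.
With the tool pointing down it reaches from about 0.35 to 0.9 m from the base axis. Payload 8.1 kg.
Tool frame: the origin (TCP) lies midway between the tips of the shut fingers; the grasp point (between the pads) lies 19 mm behind it; z points along the fingers, y is the line along which they close (so a half turn about z gives the same grasp; the last joint's range is limited). The gripper opens to 85 mm and grips with 20 to 120 N. Pads are 22 mm wide; open, the fingers measure 114 mm over their backs; the gripper's body (76 mm by 85 mm) begins 54 mm behind the grasp point. The pads swing forward as they close: fully open they stand 13 mm farther back than shut.
Start: joints at [-81.509, 24.895, 1.432, 90.138, -0.665, 64.973, -4.303], TCP at [0.155, 0.605, 0.231] pointing down, gripper open.
Joint ranges: [-149.89, 149.89], [-25.12, 119.58], [-72.63, 75.52], [4.76, 147.25], [-75.54, 255.54], [6.69, 114.76], [-157.13, 157.13]. Speed limits (degrees/s): [127.2, 127.2, 172.46, 172.46, 180, 180, 180].

## Interface

Orientations are given as a 3x3 rotation matrix whose columns are the frame's x, y, z axes.
In Python, from workcell import arm gives the robot as it stands.
- The arm moves only by the tool arm_command, never from a script. Its argument "deltas" is a list of rows, each an object of numbers: "jaw": the finger opening in mm, from 0 to 85.4; "x", "y", "z": the shift along the tool's x, y, z normalised to -1 to 1, where 1 is 300 mm; "wx", "wy", "wz": the turn, a rotation vector about the tool's x, y, z normalised to -1 to 1, where 1 is 180 degrees. In form: [{"jaw": .., "x": .., "y": .., "z": .., "wx": .., "wy": .., "wz": ..}, ...]. A call has 1 to 12 rows; each row is the pose to reach, as a shift and turn from the pose commanded when the call began, along the tool's axes at that moment, turning the shorter way round; what a row does not reach only later rows make up. A row lasts 1/12 s, in which the tool goes at most 41.7 mm and 7.16 degrees, less where a joint would pass 70% of its speed; a pose out of reach is approached as far as the arm can. A call with a number of a shift or a turn outside -1 to 1 is refused whole. A call with a gripper value outside its range is refused whole. The fingers move at their own pace and stop on an object; "grip_force" is the grip in N (left out, the last holds). Time passes only in rows, so rows that repeat a pose let the fingers close. It gives the time, the measured TCP pose, the force, the opening and the grip force at its end, in the units of the state.
- arm.get_state(): the state, without advancing time (a new reading comes with each control period).
- arm.camera(name): name is "scene" or "top" or "wrist"; returns a dict with "pixels" (420x560x3 uint8, red, green, blue), "K" (3x3 intrinsics, pixels), "R" (3x3) and "t" (3): a world point X has camera coordinates R X + t; the wrist camera has in their place "tool_from_camera" (4x4, takes a point from camera to tool coordinates, whose origin is the TCP and whose axes are the flange's). Camera axes: x right, y down, z forward; pixel columns grow to the right and rows downward; lengths in m; the calibration is good to about 2 mm. The wrist camera is an equidistant fisheye: a pixel r from the principal point sees the ray r / f radians off the axis. A picture is of the moment at which its call begins: read the wrist's pose just before it. There is no depth.
- arm.sign_off(): hands the job in; it is judged then, once.
Trained networks look in a picture, given as the dict that the camera call returned (one of the last four; its "shot" number tells which), for a name from the list of things; names that differ only in an ending like _2 or _b are one class to them, and where a whole thing is asked for, a point or a joint stands for the part that bears it (a point fixed in the world has none). Each returns a list of dicts, best first, with "p" (0 to 1); they miss things now and then, are a little off and sometimes report something else, mostly with a low value. They report only what shows in the picture. A call takes as long as a camera call.
- arm.trace(picture, query): "region" (420x560 bool, what is visible of it) and "at" ([column, row] in pixels, amid what is visible of it).
The state is a dict: "time_s": time; "joint_positions": joint angles; "qd": joint speeds; "effort": joint torques, N m; "tcp_pos": TCP position; "eef_rot": TCP orientation; "force": force on the tool from outside, world axes, zero at the start; "torque": the same for the moment, N m; "width": opening from 0.0 (shut) to 1.0 (fully open); "grasp_force": force on a finger pad.
Only numpy, scipy, OpenCV 4.12 (cv2) and the standard library are available. Lean on these libraries where they do the work, as an engineer would, in place of code of your own. Each camera call takes 0.05 s, during which the arm holds its last target. There are 200 camera calls.

## Working session

There is one attempt and no reset: what is moved stays moved. The work goes in short steps, Python scripts to look and compute and a tool call to move; the robot and the scene stay as the last step left them, time stands still between calls to the robot, and variables do not carry over. Pictures are saved under pics/ and viewed, at most 10 in all, crops included, and the job is handed in when it is done.

Besides the shell and the picture viewer there is one more tool, called after "Emit:" by a JSON object that holds its "name" and its "arguments", one argument or row to a line. arm_command: Moves the arm, as the interface text tells. Its arguments: {"type":"object","properties":{"deltas":{"type":"array"},"grip_force":{"type":"number"}},"required":["deltas"]}

```bash
mkdir -p pics; cat > h.py <<'E'
import numpy as np, cv2
from workcell import arm
def ray(c,px):
    d=np.linalg.inv(c["K"])@np.array([px[0],px[1],1.]); R=np.array(c["R"]);t=np.array(c["t"])
    d=R.T@d; return -R.T@t, d/np.linalg.norm(d)
def atz(c,px,z):
    o,d=ray(c,px); return o+d*(z-o[2])/d[2]
def tri(rs):
    A=np.zeros((3,3));b=np.zeros(3)
    for o,d in rs:
        P=np.eye(3)-np.outer(d,d);A+=P;b+=P@o
    x=np.linalg.solve(A,b); return x,[np.linalg.norm((np.eye(3)-np.outer(d,d))@(x-o)) for o,d in rs]
def save(c,n): cv2.imwrite(f"pics/{n}.png",cv2.cvtColor(np.asarray(c["pixels"]),cv2.COLOR_RGB2BGR))
E
python3 - <<'E'
from h import *
s=arm.get_state();print(s["tcp_pos"],s["eef_rot"],s["width"])
cs={n:arm.camera(n) for n in("scene","top")}
P={n:np.asarray(c["pixels"]) for n,c in cs.items()}
for n,c in cs.items():
    save(c,n+"0"); print(n,ray(c,(280,210)))
    for q in["photometer","cell","cell_grip","slide_knob","slide","reagent","beaker","tube_rack"]:
        r=arm.trace(c,q)
        for k in r[:1]:
            m=k["region"];ys,xs=np.nonzero(m)
            print(n,q,round(k["p"],2),k["at"],xs.min(),xs.max(),ys.min(),ys.max(),m.sum(),atz(c,k["at"],0.08).round(3))
            np.save(f"{n}_{q}.npy",m)
E
```

```text
[0.15501093 0.60493301 0.23051457] [[-9.68709661e-01  2.48196561e-01 -2.44900848e-04]
 [ 2.48196634e-01  9.68708392e-01 -1.57555494e-03]
 [-1.53809812e-04 -1.58703886e-03 -9.99998729e-01]] 1.0046340636020052
scene (array([1.25744927, 0.24978121, 0.54234671]), array([-0.81289062, -0.22012106, -0.53921754]))
scene photometer 0.78 [258.4, 227.9] 205 304 186 265 4835 [0.639 0.038 0.08 ]
scene cell 0.92 [253.2, 214.6] 239 263 197 227 659 [0.596 0.012 0.08 ]
scene cell_grip 0.66 [252.9, 211.8] 239 263 197 226 641 [0.586 0.008 0.08 ]
scene slide_knob 0.17 [202.3, 186.9] 188 215 170 212 1018 [ 0.523 -0.141  0.08 ]
scene slide 0.46 [263.7, 204.2] 260 271 189 225 212 [0.549 0.02  0.08 ]
scene reagent 0.79 [174.1, 217.9] 161 189 185 243 1234 [ 0.662 -0.139  0.08 ]
scene beaker 0.91 [200.1, 186.2] 188 214 172 211 901 [ 0.522 -0.148  0.08 ]
scene tube_rack 0.63 [352.3, 242.8] 322 380 200 284 3796 [0.628 0.226 0.08 ]
top (array([0.45338707, 0.05406757, 1.04720457]), array([ 0.16157201,  0.02561967, -0.98652832]))
top photometer 0.84 [318.4, 249.6] 276 358 190 306 8730 [0.534 0.006 0.08 ]
top cell 0.94 [316.4, 215.6] 304 331 204 231 596 [0.6   0.009 0.08 ]
top cell_grip 0.97 [317.9, 216.8] 304 330 203 232 621 [0.597 0.006 0.08 ]
top slide_knob 0.84 [319.8, 251.0] 305 329 226 275 638 [0.531 0.004 0.08 ]
top slide 0.63 [317.1, 251.9] 305 329 228 275 573 [0.529 0.009 0.08 ]
top reagent 0.96 [396.7, 204.8] 383 417 190 221 850 [ 0.618 -0.147  0.08 ]
top beaker 0.88 [406.8, 276.3] 386 425 258 294 1176 [ 0.481 -0.16   0.08 ]
top tube_rack 0.9 [208.2, 243.1] 181 236 197 294 5142 [0.549 0.218 0.08 ]
```

```bash
python3 - <<'E'
import cv2
a=cv2.imread("pics/top0.png")[170:320,160:440];b=cv2.imread("pics/scene0.png")[155:295,140:400]
a=cv2.resize(a,(560,300),interpolation=3);b=cv2.resize(b,(557,300),interpolation=3)
import numpy as np
cv2.imwrite("pics/both.png",np.vstack([a,cv2.resize(b,(560,300))]))
E
python3 - <<'E'
import sys;sys.path.insert(0,'.')
from h import *
c=arm.camera("top")
m=np.load("top_photometer.npy").astype(np.uint8)
for q in("cell","slide","slide_knob"): m|=np.load(f"top_{q}.npy").astype(np.uint8)
k,_=cv2.findContours(m,0,1)
k=max(k,key=cv2.contourArea).reshape(-1,2)
for z in(0.05,):
    w=np.array([atz(c,p,z)[:2] for p in k],np.float32)*1000
    r=cv2.minAreaRect(w);print(r,cv2.boxPoints(r))
E
```

```text
((541.3375854492188, 8.133827209472656), (161.4041748046875, 230.09812927246094), 89.1241226196289) [[425.06833 -70.80015]
 [655.1396  -74.31751]
 [657.6068   87.0678 ]
 [427.53558  90.58517]]
```

View pics/both.png

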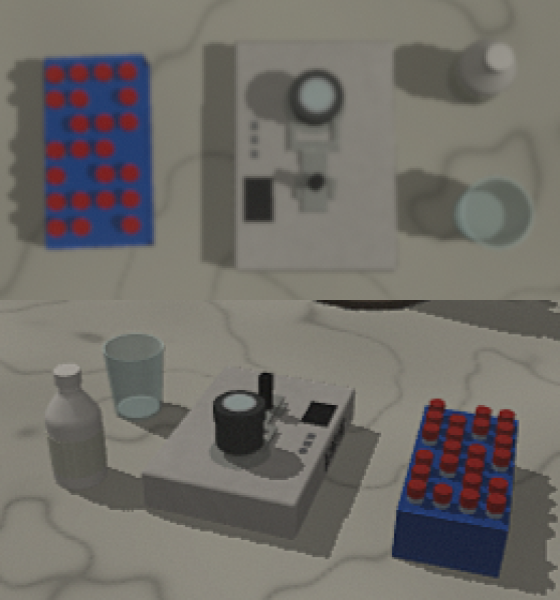

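The top view has the cell window at about (318,217) and the knob at (318,260). The housing runs along world +x with yaw of about -0.9°. In the scene view, the knob top is near (263,191) and the window near (251,203).

```bash
python3 - <<'E'
from h import *
s=arm.get_state();R=np.array(s["eef_rot"]);p=np.array(s["tcp_pos"])
T=arm.camera("top");S=arm.camera("scene")
for n,a,b in(("knobtop",(318,260.5),(263.5,191.4)),("window",(318.5,217.5),(251.4,202.6))):
    x,r=tri([ray(T,a),ray(S,b)]);print(n,x.round(4),np.round(r,4))
k=atz(T,(318,260.5),.096);w=atz(T,(318.5,217.5),.108);print(k,w)
tgt=np.array([k[0],k[1],.17]);print((R.T@(tgt-p)/.3).round(3))
E
```

```text
knobtop [0.5124 0.0078 0.0902] [0.0004 0.0004]
window [0.592  0.0065 0.1062] [0.0003 0.0003]
[0.51189474 0.00846318 0.096     ] [0.59178284 0.00628881 0.108     ]
[-1.646 -1.632  0.204]
```

Emit:
{"name": "arm_command", "arguments": {
  "deltas": [
    {"x":-0.82,"y":-0.82,"z":0,"jaw":60},
    {"x":-0.82,"y":-0.82,"z":0,"jaw":60},
    {"x":-0.82,"y":-0.82,"z":0,"jaw":60},
    {"x":-0.82,"y":-0.82,"z":0,"jaw":60},
    {"x":-0.82,"y":-0.82,"z":0,"jaw":60},
    {"x":-0.82,"y":-0.82,"z":0,"jaw":60},
    {"x":-0.82,"y":-0.82,"z":0,"jaw":60},
    {"x":-0.82,"y":-0.82,"z":0,"jaw":60},
    {"x":-0.82,"y":-0.82,"z":0,"jaw":60},
    {"x":-0.82,"y":-0.82,"z":0,"jaw":60}
  ]
}}

```text
invalid input
```

Emit:
{"name": "arm_command", "arguments": {
  "deltas": [
    {"x":-0.82,"y":-0.82,"z":0.1,"wz":-0.075,"jaw":60},
    {"x":-0.82,"y":-0.82,"z":0.1,"wz":-0.075,"jaw":60},
    {"x":-0.82,"y":-0.82,"z":0.1,"wz":-0.075,"jaw":60},
    {"x":-0.82,"y":-0.82,"z":0.1,"wz":-0.075,"jaw":60},
    {"x":-0.82,"y":-0.82,"z":0.1,"wz":-0.075,"jaw":60},
    {"x":-0.82,"y":-0.82,"z":0.1,"wz":-0.075,"jaw":60},
    {"x":-0.82,"y":-0.82,"z":0.1,"wz":-0.075,"jaw":60},
    {"x":-0.82,"y":-0.82,"z":0.1,"wz":-0.075,"jaw":60},
    {"x":-0.82,"y":-0.82,"z":0.1,"wz":-0.075,"jaw":60},
    {"x":-0.82,"y":-0.82,"z":0.1,"wz":-0.075,"jaw":60},
    {"x":-0.82,"y":-0.82,"z":0.1,"wz":-0.075,"jaw":60},
    {"x":-0.82,"y":-0.82,"z":0.1,"wz":-0.075,"jaw":60}
  ]
}}

```text
invalid input
```

Emit:
{"name": "arm_command", "arguments": {
  "deltas": [
    {"jaw":60,"x":-0.82,"y":-0.82,"z":0,"wx":0,"wy":0,"wz":0},
    {"jaw":60,"x":-0.82,"y":-0.82,"z":0,"wx":0,"wy":0,"wz":0},
    {"jaw":60,"x":-0.82,"y":-0.82,"z":0,"wx":0,"wy":0,"wz":0},
    {"jaw":60,"x":-0.82,"y":-0.82,"z":0,"wx":0,"wy":0,"wz":0},
    {"jaw":60,"x":-0.82,"y":-0.82,"z":0,"wx":0,"wy":0,"wz":0},
    {"jaw":60,"x":-0.82,"y":-0.82,"z":0,"wx":0,"wy":0,"wz":0},
    {"jaw":60,"x":-0.82,"y":-0.82,"z":0,"wx":0,"wy":0,"wz":0},
    {"jaw":60,"x":-0.82,"y":-0.82,"z":0,"wx":0,"wy":0,"wz":0},
    {"jaw":60,"x":-0.82,"y":-0.82,"z":0,"wx":0,"wy":0,"wz":0},
    {"jaw":60,"x":-0.82,"y":-0.82,"z":0,"wx":0,"wy":0,"wz":0}
  ]
}}

```text
time_s: 1.88
tcp_pos: [0.3347, 0.3021, 0.2317]
eef_rot: [[-0.967, 0.255, 0.001], [0.255, 0.967, -0.0], [-0.001, -0.0, -1.0]]
force: [-0.3, 0.1, 0.0]
width: 0.7
grasp_force: 0.0
```

Emit:
{"name": "arm_command", "arguments": {
  "deltas": [
    {"jaw":60,"x":-0.82,"y":-0.8,"z":0.2,"wx":0,"wy":0,"wz":-0.075},
    {"jaw":60,"x":-0.82,"y":-0.8,"z":0.2,"wx":0,"wy":0,"wz":-0.075},
    {"jaw":60,"x":-0.82,"y":-0.8,"z":0.2,"wx":0,"wy":0,"wz":-0.075},
    {"jaw":60,"x":-0.82,"y":-0.8,"z":0.2,"wx":0,"wy":0,"wz":-0.075},
    {"jaw":60,"x":-0.82,"y":-0.8,"z":0.2,"wx":0,"wy":0,"wz":-0.075},
    {"jaw":60,"x":-0.82,"y":-0.8,"z":0.2,"wx":0,"wy":0,"wz":-0.075},
    {"jaw":60,"x":-0.82,"y":-0.8,"z":0.2,"wx":0,"wy":0,"wz":-0.075},
    {"jaw":60,"x":-0.82,"y":-0.8,"z":0.2,"wx":0,"wy":0,"wz":-0.075},
    {"jaw":60,"x":-0.82,"y":-0.8,"z":0.2,"wx":0,"wy":0,"wz":-0.075},
    {"jaw":60,"x":-0.82,"y":-0.8,"z":0.2,"wx":0,"wy":0,"wz":-0.075},
    {"jaw":60,"x":-0.82,"y":-0.8,"z":0.2,"wx":0,"wy":0,"wz":-0.075},
    {"jaw":60,"x":-0.82,"y":-0.8,"z":0.2,"wx":0,"wy":0,"wz":-0.075}
  ]
}}

```text
time_s: 2.88
tcp_pos: [0.511, 0.014, 0.1711]
eef_rot: [[-1.0, 0.014, -0.001], [0.014, 1.0, 0.001], [0.001, 0.001, -1.0]]
force: [-0.1, 0.7, 0.2]
width: 0.701
grasp_force: 0.0
```

```bash
cat >> h.py <<'E'
def wray(c,px,p,R):
    K=np.array(c["K"]);M=np.array(c["tool_from_camera"])
    u=(px[0]-K[0,2])/K[0,0];v=(px[1]-K[1,2])/K[1,1];th=np.hypot(u,v)
    d=np.array([u/th*np.sin(th),v/th*np.sin(th),np.cos(th)])
    return p+R@M[:3,3],R@M[:3,:3]@d
E
python3 - <<'E'
from h import *
s=arm.get_state();R=np.array(s["eef_rot"]);p=np.array(s["tcp_pos"]);print(p,R.round(3),s["force"],s["width"])
c=arm.camera("wrist");save(c,"w1");print(c["K"],c["tool_from_camera"])
for q in("slide_knob","cell","cell_grip"):
    for k in arm.trace(c,q)[:1]:
        o,d=wray(c,k["at"],p,R);print(q,k["p"],k["at"],(o+d*(.096-o[2])/d[2]).round(4))
E
```

```text
[0.51096716 0.01395393 0.17111572] [[-1.     0.014 -0.001]
 [ 0.014  1.     0.001]
 [ 0.001  0.001 -1.   ]] [-0.0959485   0.65557058  0.16409239] 0.7014578954935322
[[325.1922621    0.         278.0994509 ]
 [  0.         325.1922621  210.67701354]
 [  0.           0.           1.        ]] [[-4.66876932e-04 -9.55572584e-01 -2.94755524e-01  7.61171766e-02]
 [ 9.99999871e-01 -5.05087186e-04  5.35039868e-05  6.17223269e-04]
 [-2.00004181e-04 -2.94755461e-01  9.55572696e-01 -1.43309734e-01]
 [ 0.00000000e+00  0.00000000e+00  0.00000000e+00  1.00000000e+00]]
slide_knob 0.94 [272.2, 230.0] [0.5166 0.0103 0.096 ]
cell 0.69 [268.4, 310.4] [0.586  0.0057 0.096 ]
cell_grip 0.75 [272.3, 312.1] [0.5877 0.0088 0.096 ]
```

View pics/w1.png

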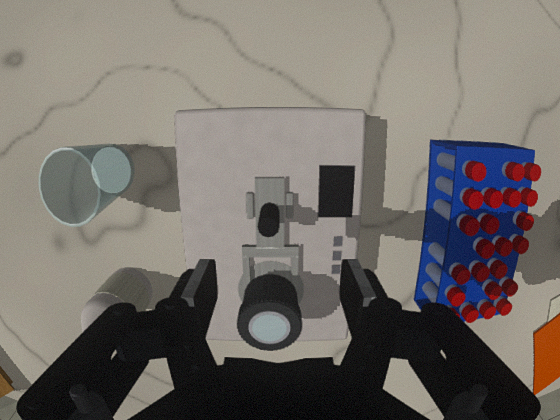

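The wrist view shows the knob top at about (269,229) and the window at (269,328). The knob is at about (0.514, 0.009), which agrees with the fixed cameras.

Emit:
{"name": "arm_command", "arguments": {
  "deltas": [
    {"jaw":60,"x":-0.01,"y":-0.012,"z":0.12,"wx":0,"wy":0,"wz":0},
    {"jaw":60,"x":-0.01,"y":-0.012,"z":0.22,"wx":0,"wy":0,"wz":0},
    {"jaw":60,"x":-0.01,"y":-0.012,"z":0.3,"wx":0,"wy":0,"wz":0},
    {"jaw":60,"x":-0.01,"y":-0.012,"z":0.355,"wx":0,"wy":0,"wz":0},
    {"jaw":60,"x":-0.01,"y":-0.012,"z":0.355,"wx":0,"wy":0,"wz":0},
    {"jaw":60,"x":-0.01,"y":-0.012,"z":0.355,"wx":0,"wy":0,"wz":0}
  ]
}}

```text
time_s: 3.58
tcp_pos: [0.5135, 0.0095, 0.0647]
eef_rot: [[-1.0, 0.014, -0.001], [0.014, 1.0, -0.0], [0.001, -0.0, -1.0]]
force: [0.6, -0.7, -0.0]
width: 0.704
grasp_force: 0.0
```

Emit:
{"name": "arm_command", "arguments": {
  "deltas": [
    {"jaw":5,"x":0,"y":0,"z":0,"wx":0,"wy":0,"wz":0},
    {"jaw":5,"x":0,"y":0,"z":0,"wx":0,"wy":0,"wz":0},
    {"jaw":5,"x":0,"y":0,"z":0,"wx":0,"wy":0,"wz":0},
    {"jaw":5,"x":0,"y":0,"z":0,"wx":0,"wy":0,"wz":0},
    {"jaw":5,"x":0,"y":0,"z":0,"wx":0,"wy":0,"wz":0},
    {"jaw":5,"x":0,"y":0,"z":0,"wx":0,"wy":0,"wz":0},
    {"jaw":5,"x":0,"y":0,"z":0,"wx":0,"wy":0,"wz":0},
    {"jaw":5,"x":0,"y":0,"z":0,"wx":0,"wy":0,"wz":0},
    {"jaw":5,"x":0,"y":0,"z":0,"wx":0,"wy":0,"wz":0},
    {"jaw":5,"x":0,"y":0,"z":0,"wx":0,"wy":0,"wz":0}
  ],
  "grip_force": 50
}}

```text
time_s: 4.42
tcp_pos: [0.5148, 0.0068, 0.0661]
eef_rot: [[-1.0, 0.017, 0.002], [0.017, 1.0, -0.001], [-0.002, -0.001, -1.0]]
force: [-1.9, -6.2, 8.7]
width: 0.169
grasp_force: 48.7
```

Emit:
{"name": "arm_command", "arguments": {
  "deltas": [
    {"jaw":5,"x":0.015,"y":0,"z":0,"wx":0,"wy":0,"wz":0},
    {"jaw":5,"x":0.03,"y":0,"z":0,"wx":0,"wy":0,"wz":0},
    {"jaw":5,"x":0.045,"y":0,"z":0,"wx":0,"wy":0,"wz":0},
    {"jaw":5,"x":0.06,"y":0,"z":0,"wx":0,"wy":0,"wz":0},
    {"jaw":5,"x":0.075,"y":0,"z":0,"wx":0,"wy":0,"wz":0},
    {"jaw":5,"x":0.09,"y":0,"z":0,"wx":0,"wy":0,"wz":0},
    {"jaw":5,"x":0.09,"y":0,"z":0,"wx":0,"wy":0,"wz":0},
    {"jaw":5,"x":0.09,"y":0,"z":0,"wx":0,"wy":0,"wz":0}
  ]
}}

```text
time_s: 5.08
tcp_pos: [0.49, 0.0072, 0.0663]
eef_rot: [[-1.0, 0.017, 0.006], [0.017, 1.0, -0.002], [-0.006, -0.002, -1.0]]
force: [4.7, -8.4, -0.1]
width: 0.17
grasp_force: 49.2
```

Emit:
{"name": "arm_command", "arguments": {
  "deltas": [
    {"jaw":5,"x":0.01,"y":0,"z":0,"wx":0,"wy":0,"wz":0},
    {"jaw":5,"x":0.015,"y":0,"z":0,"wx":0,"wy":0,"wz":0},
    {"jaw":5,"x":0.015,"y":0,"z":0,"wx":0,"wy":0,"wz":0},
    {"jaw":5,"x":0.015,"y":0,"z":0,"wx":0,"wy":0,"wz":0}
  ]
}}

```text
time_s: 5.42
tcp_pos: [0.4874, 0.0072, 0.0664]
eef_rot: [[-1.0, 0.017, 0.01], [0.017, 1.0, -0.002], [-0.01, -0.002, -1.0]]
force: [12.4, -8.0, -7.8]
width: 0.171
grasp_force: 49.4
```

Emit:
{"name": "arm_command", "arguments": {
  "deltas": [
    {"jaw":5,"x":0.01,"y":0,"z":0,"wx":0,"wy":0,"wz":0},
    {"jaw":5,"x":0.015,"y":0,"z":0,"wx":0,"wy":0,"wz":0},
    {"jaw":5,"x":0.015,"y":0,"z":0,"wx":0,"wy":0,"wz":0},
    {"jaw":5,"x":0.015,"y":0,"z":0,"wx":0,"wy":0,"wz":0}
  ]
}}

```text
time_s: 5.75
tcp_pos: [0.4874, 0.0072, 0.0666]
eef_rot: [[-1.0, 0.017, 0.017], [0.017, 1.0, -0.003], [-0.017, -0.002, -1.0]]
force: [27.9, -9.4, -25.7]
width: 0.17
grasp_force: 49.6
```

Emit:
{"name": "arm_command", "arguments": {
  "deltas": [
    {"jaw":60,"x":-0.012,"y":0,"z":0,"wx":0,"wy":0,"wz":0},
    {"jaw":60,"x":-0.012,"y":0,"z":0,"wx":0,"wy":0,"wz":0},
    {"jaw":60,"x":-0.012,"y":0,"z":0,"wx":0,"wy":0,"wz":0},
    {"jaw":60,"x":-0.012,"y":0,"z":0,"wx":0,"wy":0,"wz":0},
    {"jaw":60,"x":-0.012,"y":0,"z":0,"wx":0,"wy":0,"wz":0},
    {"jaw":80,"x":0,"y":0,"z":-0.1,"wx":0,"wy":0,"wz":0},
    {"jaw":80,"x":0,"y":0,"z":-0.2,"wx":0,"wy":0,"wz":0},
    {"jaw":80,"x":0,"y":0,"z":-0.3,"wx":0,"wy":0,"wz":0},
    {"jaw":80,"x":0,"y":0,"z":-0.36,"wx":0,"wy":0,"wz":0},
    {"jaw":80,"x":0,"y":0,"z":-0.36,"wx":0,"wy":0,"wz":0},
    {"jaw":80,"x":0,"y":0,"z":-0.36,"wx":0,"wy":0,"wz":0},
    {"jaw":80,"x":0,"y":0,"z":-0.36,"wx":0,"wy":0,"wz":0}
  ]
}}

```text
time_s: 6.75
tcp_pos: [0.4773, 0.0096, 0.1722]
eef_rot: [[-1.0, 0.015, -0.001], [0.015, 1.0, 0.0], [0.001, 0.0, -1.0]]
force: [-0.9, -0.6, -0.2]
width: 0.937
grasp_force: 0.0
```

```bash
python3 - <<'E'
from h import *
s=arm.get_state();R=np.array(s["eef_rot"]);p=np.array(s["tcp_pos"]);print(p,R.round(4),s["joint_positions"][6])
c=arm.camera("wrist");save(c,"w2")
T=arm.camera("top")
for q in("slide_knob","cell","cell_grip"):
    for k in arm.trace(c,q)[:1]:
        ys,xs=np.nonzero(k["region"]);print(q,k["at"],xs.min(),xs.max(),ys.min(),ys.max())
np.savez("w2.npz",p=p,R=R)
I=cv2.cvtColor(np.asarray(T["pixels"]),cv2.COLOR_RGB2BGR)[180:320,250:380]
I=cv2.resize(I,(390,420),interpolation=2)
W=cv2.cvtColor(np.asarray(c["pixels"]),cv2.COLOR_RGB2BGR)[150:360,180:370]
cv2.imwrite("pics/w2t.png",np.hstack([I,cv2.resize(W,(380,420),interpolation=2)]))
E
```

```text
[0.47729846 0.00963205 0.17220169] [[-9.999e-01  1.490e-02 -1.000e-03]
 [ 1.490e-02  9.999e-01  2.000e-04]
 [ 1.000e-03  2.000e-04 -1.000e+00]] 89.2157186421956
slide_knob [275.8, 237.8] 248 302 184 296
cell [275.4, 334.0] 246 305 305 362
cell_grip [275.4, 336.5] 245 305 305 362
```

View pics/w2t.png

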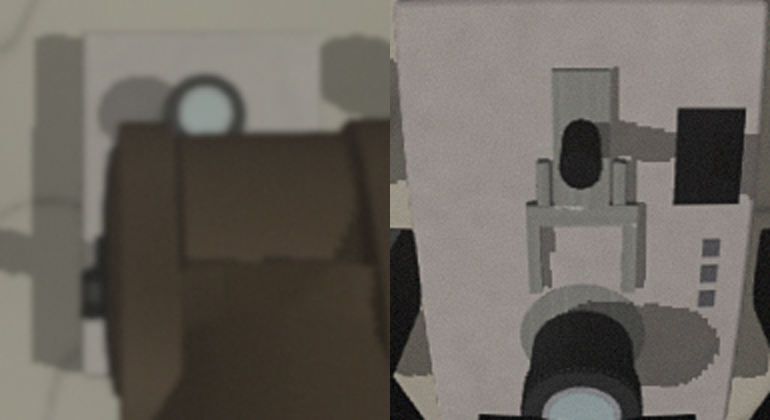

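The slide is fully out: the knob is at crop (581,150), the fork is clear of the cell, and the window is at wrist pixel (275,352).

```bash
python3 - <<'E'
from h import *
d=np.load("w2.npz");c=arm.camera("wrist")
for px,z in(((275.5,352),.108),((275.5,235),.096)):
    o,r=wray(c,px,d["p"],d["R"]);print((o+r*(z-o[2])/r[2]).round(4))
E
```

```text
[0.5881 0.0064 0.108 ]
[0.4872 0.0082 0.096 ]
```

Emit:
{"name": "arm_command", "arguments": {
  "deltas": [
    {"jaw":80,"x":-0.12,"y":-0.003,"z":0,"wx":0,"wy":0,"wz":0},
    {"jaw":80,"x":-0.24,"y":-0.003,"z":0,"wx":0,"wy":0,"wz":0},
    {"jaw":80,"x":-0.36,"y":-0.003,"z":0,"wx":0,"wy":0,"wz":0},
    {"jaw":80,"x":-0.379,"y":-0.003,"z":0,"wx":0,"wy":0,"wz":0},
    {"jaw":80,"x":-0.379,"y":-0.003,"z":0,"wx":0,"wy":0,"wz":0},
    {"jaw":80,"x":-0.379,"y":-0.003,"z":0,"wx":0,"wy":0,"wz":0}
  ]
}}

```text
time_s: 7.55
tcp_pos: [0.5908, 0.0066, 0.1719]
eef_rot: [[-1.0, 0.016, -0.002], [0.016, 1.0, -0.0], [0.002, -0.001, -1.0]]
force: [-0.9, -0.8, -0.1]
width: 0.935
grasp_force: 0.0
```

Emit:
{"name": "arm_command", "arguments": {
  "deltas": [
    {"jaw":80,"x":0,"y":0,"z":0.1,"wx":0,"wy":0,"wz":0},
    {"jaw":80,"x":0,"y":0,"z":0.2,"wx":0,"wy":0,"wz":0},
    {"jaw":80,"x":0,"y":0,"z":0.28,"wx":0,"wy":0,"wz":0},
    {"jaw":80,"x":0,"y":0,"z":0.31,"wx":0,"wy":0,"wz":0},
    {"jaw":80,"x":0,"y":0,"z":0.31,"wx":0,"wy":0,"wz":0},
    {"jaw":40,"x":0,"y":0,"z":0.31,"wx":0,"wy":0,"wz":0},
    {"jaw":40,"x":0,"y":0,"z":0.31,"wx":0,"wy":0,"wz":0},
    {"jaw":40,"x":0,"y":0,"z":0.31,"wx":0,"wy":0,"wz":0},
    {"jaw":40,"x":0,"y":0,"z":0.31,"wx":0,"wy":0,"wz":0},
    {"jaw":40,"x":0,"y":0,"z":0.31,"wx":0,"wy":0,"wz":0},
    {"jaw":40,"x":0,"y":0,"z":0.31,"wx":0,"wy":0,"wz":0},
    {"jaw":40,"x":0,"y":0,"z":0.31,"wx":0,"wy":0,"wz":0}
  ],
  "grip_force": 60
}}

```text
time_s: 8.55
tcp_pos: [0.5928, 0.0067, 0.0818]
eef_rot: [[-1.0, 0.015, 0.003], [0.015, 1.0, 0.0], [-0.003, 0.0, -1.0]]
force: [-1.6, -0.7, 5.5]
width: 0.565
grasp_force: 60.9
```

Emit:
{"name": "arm_command", "arguments": {
  "deltas": [
    {"jaw":40,"x":0,"y":0,"z":0.003,"wx":0,"wy":0,"wz":-0.03},
    {"jaw":40,"x":0,"y":0,"z":0.006,"wx":0,"wy":0,"wz":-0.06},
    {"jaw":40,"x":0,"y":0,"z":0.006,"wx":0,"wy":0,"wz":-0.09},
    {"jaw":40,"x":0,"y":0,"z":0.006,"wx":0,"wy":0,"wz":-0.09}
  ]
}}

```text
time_s: 8.88
tcp_pos: [0.5926, 0.0061, 0.0796]
eef_rot: [[-0.963, -0.268, 0.003], [-0.268, 0.963, -0.0], [-0.002, -0.001, -1.0]]
force: [0.4, -1.1, 1.7]
width: 0.567
grasp_force: 61.6
```

```bash
python3 -c "
from h import *
s=arm.get_state();print(s['joint_positions'][6],s['force'],s['torque'],s['tcp_pos'])"
```

```text
109.1180049109533 [ 0.42880651 -1.09923595  1.74247203] [-0.55317038 -0.03152778  0.0306699 ] [0.59260987 0.00609847 0.07959796]
```

Emit:
{"name": "arm_command", "arguments": {
  "deltas": [
    {"jaw":40,"x":0,"y":0,"z":0.003,"wx":0,"wy":0,"wz":0.035},
    {"jaw":40,"x":0,"y":0,"z":0.005,"wx":0,"wy":0,"wz":0.07},
    {"jaw":40,"x":0,"y":0,"z":0.005,"wx":0,"wy":0,"wz":0.105},
    {"jaw":40,"x":0,"y":0,"z":0.005,"wx":0,"wy":0,"wz":0.14},
    {"jaw":40,"x":0,"y":0,"z":0.005,"wx":0,"wy":0,"wz":0.165},
    {"jaw":40,"x":0,"y":0,"z":0.005,"wx":0,"wy":0,"wz":0.18},
    {"jaw":40,"x":0,"y":0,"z":0.005,"wx":0,"wy":0,"wz":0.195},
    {"jaw":40,"x":0,"y":0,"z":0.005,"wx":0,"wy":0,"wz":0.195}
  ]
}}

```text
time_s: 9.55
tcp_pos: [0.594, 0.0061, 0.0809]
eef_rot: [[-0.939, 0.345, 0.006], [0.345, 0.939, 0.001], [-0.005, 0.003, -1.0]]
force: [-9.5, -2.5, 32.8]
width: 0.565
grasp_force: 65.2
```

Emit:
{"name": "arm_command", "arguments": {
  "deltas": [
    {"jaw":40,"x":0,"y":0,"z":-0.006,"wx":0,"wy":0,"wz":0.015},
    {"jaw":40,"x":0,"y":0,"z":-0.006,"wx":0,"wy":0,"wz":0.03},
    {"jaw":40,"x":0,"y":0,"z":-0.006,"wx":0,"wy":0,"wz":0.045},
    {"jaw":40,"x":0,"y":0,"z":-0.006,"wx":0,"wy":0,"wz":0.06},
    {"jaw":40,"x":0,"y":0,"z":-0.006,"wx":0,"wy":0,"wz":0.075},
    {"jaw":40,"x":0,"y":0,"z":-0.006,"wx":0,"wy":0,"wz":0.09},
    {"jaw":40,"x":0,"y":0,"z":-0.006,"wx":0,"wy":0,"wz":0.09}
  ]
}}

```text
time_s: 10.13
tcp_pos: [0.5942, 0.0071, 0.0812]
eef_rot: [[-0.806, 0.592, 0.006], [0.592, 0.806, 0.001], [-0.004, 0.004, -1.0]]
force: [-0.8, 1.5, 16.3]
width: 0.563
grasp_force: 63.6
```

```bash
python3 -c "
from h import *
s=arm.get_state();print(s['joint_positions'][6],s['force'],s['torque'],s['tcp_pos'])"
```

```text
67.5856196016741 [-0.75001289  1.52307771 16.25146802] [-0.00903655  0.28217082 -0.24120308] [0.59421542 0.00713947 0.08122275]
```

Emit:
{"name": "arm_command", "arguments": {
  "deltas": [
    {"jaw":40,"x":0,"y":0,"z":0,"wx":0,"wy":0,"wz":0.015},
    {"jaw":40,"x":0,"y":0,"z":0,"wx":0,"wy":0,"wz":0.03},
    {"jaw":40,"x":0,"y":0,"z":0,"wx":0,"wy":0,"wz":0.045},
    {"jaw":40,"x":0,"y":0,"z":0,"wx":0,"wy":0,"wz":0.06},
    {"jaw":40,"x":0,"y":0,"z":0,"wx":0,"wy":0,"wz":0.06}
  ]
}}

```text
time_s: 10.55
tcp_pos: [0.5945, 0.0073, 0.0813]
eef_rot: [[-0.681, 0.733, 0.006], [0.733, 0.681, 0.001], [-0.003, 0.005, -1.0]]
force: [-1.4, 0.8, 16.3]
width: 0.567
grasp_force: 63.6
```

Emit:
{"name": "arm_command", "arguments": {
  "deltas": [
    {"jaw":40,"x":0,"y":0,"z":0,"wx":0,"wy":0,"wz":0.015},
    {"jaw":40,"x":0,"y":0,"z":0,"wx":0,"wy":0,"wz":0.03},
    {"jaw":40,"x":0,"y":0,"z":0,"wx":0,"wy":0,"wz":0.045},
    {"jaw":40,"x":0,"y":0,"z":0,"wx":0,"wy":0,"wz":0.06},
    {"jaw":40,"x":0,"y":0,"z":0,"wx":0,"wy":0,"wz":0.06}
  ]
}}

```text
time_s: 10.97
tcp_pos: [0.5947, 0.0073, 0.0813]
eef_rot: [[-0.531, 0.847, 0.007], [0.847, 0.531, 0.001], [-0.002, 0.006, -1.0]]
force: [-0.8, -0.1, 15.9]
width: 0.567
grasp_force: 63.6
```

Emit:
{"name": "arm_command", "arguments": {
  "deltas": [
    {"jaw":40,"x":0,"y":0,"z":0,"wx":0,"wy":0,"wz":0.015},
    {"jaw":40,"x":0,"y":0,"z":0,"wx":0,"wy":0,"wz":0.03},
    {"jaw":40,"x":0,"y":0,"z":0,"wx":0,"wy":0,"wz":0.045},
    {"jaw":40,"x":0,"y":0,"z":0,"wx":0,"wy":0,"wz":0.06},
    {"jaw":40,"x":0,"y":0,"z":0,"wx":0,"wy":0,"wz":0.06}
  ]
}}

```text
time_s: 11.38
tcp_pos: [0.595, 0.0073, 0.0813]
eef_rot: [[-0.363, 0.932, 0.007], [0.932, 0.363, 0.001], [-0.001, 0.007, -1.0]]
force: [0.8, 0.9, 15.5]
width: 0.563
grasp_force: 63.5
```

Emit:
{"name": "arm_command", "arguments": {
  "deltas": [
    {"jaw":40,"x":0,"y":0,"z":0,"wx":0,"wy":0,"wz":0.015},
    {"jaw":40,"x":0,"y":0,"z":0,"wx":0,"wy":0,"wz":0.03},
    {"jaw":40,"x":0,"y":0,"z":0,"wx":0,"wy":0,"wz":0.045},
    {"jaw":40,"x":0,"y":0,"z":0,"wx":0,"wy":0,"wz":0.06},
    {"jaw":40,"x":0,"y":0,"z":0,"wx":0,"wy":0,"wz":0.06}
  ]
}}

```text
time_s: 11.8
tcp_pos: [0.5953, 0.0073, 0.0814]
eef_rot: [[-0.182, 0.983, 0.008], [0.983, 0.182, 0.001], [-0.0, 0.008, -1.0]]
force: [1.4, 0.8, 15.9]
width: 0.564
grasp_force: 63.5
```

Emit:
{"name": "arm_command", "arguments": {
  "deltas": [
    {"jaw":40,"x":0,"y":0,"z":0,"wx":0,"wy":0,"wz":0.015},
    {"jaw":40,"x":0,"y":0,"z":0,"wx":0,"wy":0,"wz":0.03},
    {"jaw":40,"x":0,"y":0,"z":0,"wx":0,"wy":0,"wz":0.045},
    {"jaw":40,"x":0,"y":0,"z":0,"wx":0,"wy":0,"wz":0.06},
    {"jaw":40,"x":0,"y":0,"z":0,"wx":0,"wy":0,"wz":0.06}
  ]
}}

```text
time_s: 12.22
tcp_pos: [0.5955, 0.0072, 0.0814]
eef_rot: [[0.005, 1.0, 0.008], [1.0, -0.005, 0.001], [0.001, 0.008, -1.0]]
force: [1.2, 1.2, 14.8]
width: 0.562
grasp_force: 63.4
```

Emit:
{"name": "arm_command", "arguments": {
  "deltas": [
    {"jaw":40,"x":0,"y":0,"z":0,"wx":0,"wy":0,"wz":0.015},
    {"jaw":40,"x":0,"y":0,"z":0,"wx":0,"wy":0,"wz":0.03},
    {"jaw":40,"x":0,"y":0,"z":0,"wx":0,"wy":0,"wz":0.045},
    {"jaw":40,"x":0,"y":0,"z":0,"wx":0,"wy":0,"wz":0.06},
    {"jaw":40,"x":0,"y":0,"z":0,"wx":0,"wy":0,"wz":0.06}
  ]
}}

```text
time_s: 12.63
tcp_pos: [0.5944, 0.007, 0.0805]
eef_rot: [[0.193, 0.981, 0.006], [0.981, -0.193, 0.001], [0.002, 0.006, -1.0]]
force: [3.1, -0.2, 7.0]
width: 0.565
grasp_force: 62.7
```

```bash
python3 - <<'E'
from h import *
s=arm.get_state();print(s['joint_positions'],s['force'],s['torque'],s['tcp_pos'])
c=arm.camera("wrist");T=arm.camera("scene")
I=cv2.cvtColor(np.asarray(T["pixels"]),cv2.COLOR_RGB2BGR)[160:280,190:310]
W=cv2.cvtColor(np.asarray(c["pixels"]),cv2.COLOR_RGB2BGR)[210:420,140:420]
cv2.imwrite("pics/t3.png",np.hstack([cv2.resize(I,(380,380),interpolation=2),cv2.resize(W,(420,380),interpolation=2)]))
E
```

```text
[-36.07752203  38.14234235  46.08967773 106.61437505 -35.42008672
  50.27537203  16.31420393] [ 3.07912551 -0.21669993  6.97814303] [-0.05353468 -0.63029906 -0.30754285] [0.59438887 0.00696329 0.08048828]
```

View pics/t3.png

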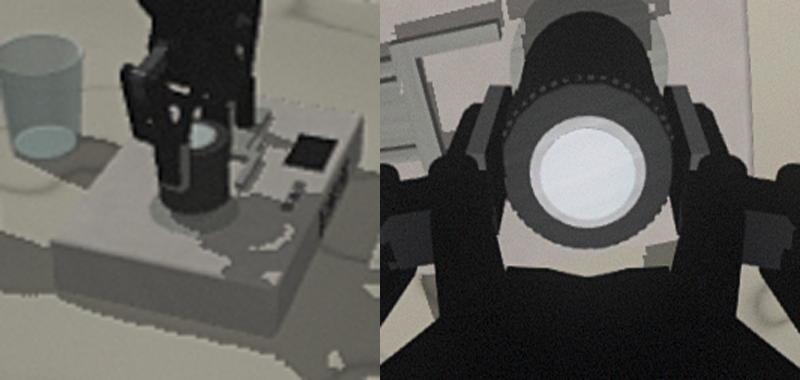

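The downward load fell from 15 to 7 N and z sank about 1 mm, so the cell is starting to drop at a tool yaw of about 101°. The same thing happened at -16°, a third of a turn away. The picture shows the cell still gripped with the fork clear, so I'm pushing now.

Emit:
{"name": "arm_command", "arguments": {
  "deltas": [
    {"jaw":40,"x":0,"y":0,"z":0.005,"wx":0,"wy":0,"wz":0},
    {"jaw":40,"x":0,"y":0,"z":0.01,"wx":0,"wy":0,"wz":0},
    {"jaw":40,"x":0,"y":0,"z":0.01,"wx":0,"wy":0,"wz":0.005},
    {"jaw":40,"x":0,"y":0,"z":0.01,"wx":0,"wy":0,"wz":0.01}
  ]
}}

```text
time_s: 13.07
tcp_pos: [0.5947, 0.0068, 0.0789]
eef_rot: [[0.222, 0.975, 0.007], [0.975, -0.222, 0.002], [0.003, 0.006, -1.0]]
force: [-0.8, 0.3, 18.1]
width: 0.562
grasp_force: 63.7
```

Emit:
{"name": "arm_command", "arguments": {
  "deltas": [
    {"jaw":40,"x":0,"y":0,"z":0.005,"wx":0,"wy":0,"wz":0.01},
    {"jaw":40,"x":0,"y":0,"z":0.008,"wx":0,"wy":0,"wz":0.02},
    {"jaw":40,"x":0,"y":0,"z":0.008,"wx":0,"wy":0,"wz":0.02},
    {"jaw":40,"x":0,"y":0,"z":0.008,"wx":0,"wy":0,"wz":0.02}
  ]
}}

```text
time_s: 13.4
tcp_pos: [0.5949, 0.0069, 0.075]
eef_rot: [[0.281, 0.96, 0.007], [0.96, -0.281, 0.0], [0.002, 0.006, -1.0]]
force: [5.8, -0.4, 4.6]
width: 0.567
grasp_force: 62.4
```

Emit:
{"name": "arm_command", "arguments": {
  "deltas": [
    {"jaw":40,"x":0,"y":0,"z":0.01,"wx":0,"wy":0,"wz":0},
    {"jaw":40,"x":0,"y":0,"z":0.018,"wx":0,"wy":0,"wz":0},
    {"jaw":40,"x":0,"y":0,"z":0.025,"wx":0,"wy":0,"wz":0},
    {"jaw":40,"x":0,"y":0,"z":0.025,"wx":0,"wy":0,"wz":0},
    {"jaw":40,"x":0,"y":0,"z":0.025,"wx":0,"wy":0,"wz":0},
    {"jaw":40,"x":0,"y":0,"z":0.025,"wx":0,"wy":0,"wz":0}
  ]
}}

```text
time_s: 13.9
tcp_pos: [0.5955, 0.0081, 0.0698]
eef_rot: [[0.28, 0.96, 0.008], [0.96, -0.28, 0.004], [0.006, 0.007, -1.0]]
force: [-3.1, 6.2, 33.6]
width: 0.566
grasp_force: 65.6
```

```bash
python3 - <<'E'
from h import *
s=arm.get_state();print(s['force'],s['torque'],s['tcp_pos'])
c=arm.camera("wrist");T=arm.camera("scene")
for k in arm.trace(T,"slide_knob")[:1]:print(k["p"],k["at"])
I=cv2.cvtColor(np.asarray(T["pixels"]),cv2.COLOR_RGB2BGR)[160:280,190:310]
W=cv2.cvtColor(np.asarray(c["pixels"]),cv2.COLOR_RGB2BGR)[210:420,140:420]
cv2.imwrite("pics/t4.png",np.hstack([cv2.resize(I,(380,380),interpolation=2),cv2.resize(W,(420,380),interpolation=2)]))
a=cv2.imread("pics/t3.png")[:,380:];b=cv2.imread("pics/t4.png")[:,380:]
for i in(a,b):
    m=(i.min(2)>185).astype(np.uint8);n,l,st,ce=cv2.connectedComponentsWithStats(m);j=1+st[1:,4].argmax();print(st[j],ce[j])
E
```

```text
[-3.06531909  6.16515028 33.60293814] [ 0.90452972  0.77664383 -0.14033604] [0.59553671 0.00814271 0.06980366]
0.57 [266.6, 197.5]
[ 151  125  111   97 7525] [205.83508306 173.31760797]
[ 159  127  103   95 7174] [207.8597714  173.31000836]
```

View pics/t4.png

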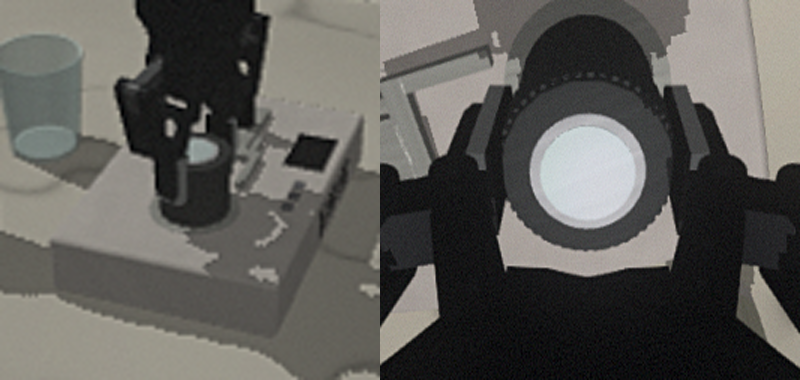

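Emit:
{"name": "arm_command", "arguments": {
  "deltas": [
    {"jaw":40,"x":0,"y":0,"z":-0.003,"wx":0,"wy":0,"wz":0},
    {"jaw":40,"x":0,"y":0,"z":-0.003,"wx":0,"wy":0,"wz":0},
    {"jaw":40,"x":0,"y":0,"z":-0.003,"wx":0,"wy":0,"wz":0},
    {"jaw":40,"x":0,"y":0,"z":-0.003,"wx":0,"wy":0,"wz":0},
    {"jaw":40,"x":0,"y":0,"z":-0.003,"wx":0,"wy":0,"wz":0}
  ]
}}

```text
time_s: 14.47
tcp_pos: [0.5955, 0.0081, 0.0699]
eef_rot: [[0.28, 0.96, 0.008], [0.96, -0.28, 0.003], [0.005, 0.007, -1.0]]
force: [0.3, 3.9, 25.2]
width: 0.568
grasp_force: 64.0
```

```bash
python3 -c "
from workcell import arm
print(arm.sign_off())"
```

```text
the job is handed in; nothing more can be done
None
```

I pulled the slide out to its stop, turned the cell until it dropped over the pins, and handed the job in at about 14.5 s with the gripper still holding the cell down at about 25 N. The handed-in job gave no verdict, but the cell sank about 11.3 mm and met a rigid stop, so I take it as home.

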